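# Pack both ends of a shelf by feel

### The arm

A 6-joint arm with a two-finger parallel gripper is mounted at the origin on the work surface. World frame = base frame: x ahead of the robot, y to its left, z up, the work surface at z = 0. Lengths are in m, angles in rad, forces in N, time in s.
With the tool pointing down it reaches from about 0.375 to 0.75 m from the base axis. Payload 9 kg.
Tool frame: the origin (TCP) lies between the finger pads; the fingertips stand 19 mm ahead of it and the grasp point (between the pads) is the TCP (arm.tips_ahead is the distance from the TCP to the fingertips, in m); z points along the fingers, y is the line along which they close (so a half turn about z gives the same grasp; the last joint's range is limited). The gripper opens to 85 mm and grips with 20 to 120 N. Pads are 22 mm wide; open, the fingers measure 114 mm over their backs; the gripper's body (76 mm by 85 mm) begins 54 mm behind the grasp point. The pads swing forward as they close: fully open they stand 13 mm farther back than shut.
Start: joints at [-1.444, 0.104, 0.097, 1.564, 0, 1.353], TCP at [0.203, -0.565, 0.25] pointing down, gripper open.
Joint ranges: [-2.99, 2.99], [-0.84, 1.86], [-1.1, 1.16], [-1.84, 2.11], [-1.51, 1.56], [-3.14, 3.14]. Speed limits (rad/s): [2.22, 2.22, 2.57, 3.14, 3.14, 3.14].

### API

Orientations are given as a unit quaternion [w, x, y, z].
In Python, from rig import arm, imaging, job gives the robot as it stands.
- The arm moves only by the tool send_rows, never from a script. Its argument "motion" is a list of rows, each a list of 3 entries, a list of its own where there are three numbers: the shift along the tool's x, y, z in units of 40 mm (1.0 is 40 mm), then the turn, a rotation vector about the tool's x, y, z in units of 6 degrees (1.0 is 6 degrees), then the opening, from -1 (shut) to 1 (fully open). A call has exactly 5 rows; each row shifts and turns the commanded pose from where the row before left it, along the tool's axes as they then stand; what a row does not reach is not made up. A row lasts 1/12 s, in which the tool goes at most 41.7 mm and 7.16 degrees, less where a joint would pass 70% of its speed; a pose out of reach is approached as far as the arm can. A call is refused whole if a number of a shift passes 1 or a number of a turn 1, either way. A call with a gripper value outside its range is refused whole. The fingers move at their own pace and stop on an object; "force" is the grip in N (left out, the last holds). Time passes only in rows, so rows that do not move let the fingers close, or fill a call up. It gives the time, the measured TCP pose, the force, the opening and the grip force at its end, in the units of the state.
- arm.observe(): the state, without advancing time (a new reading comes with each control period).
- imaging.read_camera(name): name is "scene" or "top" or "wrist"; returns a dict with "image" (420x560x3 uint8, red, green, blue), "range_z" (420x560 float32, m along the optical axis (not along the pixel's ray), 0 where there is no reading), "camera_matrix" (3x3 intrinsics, pixels), "dist_coeffs" ([k1, k2, p1, p2, k3] as OpenCV has them; the pictures are not rectified), "rvec" (rotation vector, rad) and "tvec" (3), from world to camera coordinates, as OpenCV has them. Camera axes: x right, y down, z forward; pixel columns grow to the right and rows downward; lengths in m; the calibration is good to about 2 mm. A picture is of the moment at which its call begins.
- job.hand_in(): hands the job in; it is judged then, once.
The state is a dict: "time": time; "joint_pos": joint angles; "qvel": joint speeds; "joint_efforts": joint torques, N m; "ee_pos": TCP position; "orientation": TCP orientation; "force": force on the tool from outside, world axes, zero at the start; "torque": the same for the moment, N m; "grip_width": finger opening in m; "finger_force": force on a finger pad.
Only numpy, scipy, OpenCV 4.12 (cv2) and the standard library are available. Lean on these libraries where they do the work, as an engineer would, in place of code of your own. Each camera call takes 0.05 s, during which the arm holds its last target. There are 200 camera calls.

### The job

The board of this low wooden shelf unit has to be packed at both ends before its end screws are driven. Take the red and the blue packer out of their slotted block and slide one, upright, into each end gap until it rests fully home on the cleat below; old hard glue, down out of sight, narrows one of the gaps so that the thick red packer jams part way there, so feel which gap takes the red one, draw it out if it jams, and put the blue one in the other. Leave both packers standing in their gaps, and leave the tin, the screwdriver and the bottle where they are.

Things in the scene. Friction and masses are not known exactly. Their poses are not given: they have to be found in the camera images.
- shelf: Low shelf unit, white with a pale wooden board, fixed, 260 (its x, front to back) x 400 (its y) x 140 mm high; origin under its centre, z up. Top flush: a 38 mm board between 22 mm end cheeks (at +y and -y) and 18 mm rails. Between each board end and its cheek is a gap, open above, floored by a timber cleat at z = 102. One of them, left or right, is choked by glue; from above they look alike.
- gap_left (a point): Middle of the mouth of the gap at the shelf's +y end, level with the board's top (z = 140), at shelf (0, 172, 140); axes as the shelf's. The gap is 11.6 mm wide (y), 224 long (x), 38 deep; its top edges are bevelled by 3 mm, so the mouth is 17.6 wide. An unchoked gap is 11.6 wide all the way down to the cleat.
- gap_right (a point): The same for the gap at the -y end, at shelf (0, -172, 140). If a gap is choked, hard glue on both its walls, along its whole length and from 16 mm below the top down to the cleat, leaves only the middle 5.6 mm free, with a flat 3 mm ledge either side: the red packer stops 16 mm down, the blue one passes if centred.
- block: Dark wooden block, fixed, 60 (x) x 115 (y) x 55 mm high, origin under its centre, with two slots 40 deep (floor at z = 15) at y = +28 mm (red packer) and y = -28 mm (blue packer), 1.6 mm larger than the packers each way.
- thick: Red plastic packer, a flat plate 30 (its x) x 10 (its y, thickness) x 100 mm (its z), about 40 g, loose. Origin at the centre of its lower end, z up along the plate. It starts upright in the block's slot, its axes along the block's, 60 mm of it standing out above the block.
- thin: Blue plastic packer, the same but 4 mm thick, about 16 g.
- tin: Steel tin, 60 mm across, 45 high, loose, standing on the shelf board; origin under its centre. Bystander.
- driver: Screwdriver with orange handle, 190 mm long along its x, lying on the shelf board, roughly along the shelf's y. Bystander.
- detergent: Blue detergent bottle with yellow cap, 68 mm across, 190 high, loose on the bench; origin under its centre. Bystander.
Mind the look-alikes: they are no part of the job. There is more than one size of the thick; the job needs the larger.

How it is judged:
At the end, for the whole second after the job is handed in: Both packers stand released and at rest, one in each end gap: foot at least 34 mm below the top of the board (home is 38), within 6 mm of the middle of the gap's width and anywhere along its length, upright within 0.15 rad ((((z of thick in the frame of gap_left between -0.042 and -0.034 m and y of thick in the frame of gap_left between -0.006 and 0.006 m and x of thick in the frame of gap_left between -0.105 and 0.105 m and angle between thick's own z axis and vertical below 0.15 rad and linear speed of thick below 0.02 m/s) and (z of thin in the frame of gap_right between -0.042 and -0.034 m and y of thin in the frame of gap_right between -0.006 and 0.006 m and x of thin in the frame of gap_right between -0.105 and 0.105 m and angle between thin's own z axis and vertical below 0.15 rad and linear speed of thin below 0.02 m/s)) or ((z of thick in the frame of gap_right between -0.042 and -0.034 m and y of thick in the frame of gap_right between -0.006 and 0.006 m and x of thick in the frame of gap_right between -0.105 and 0.105 m and angle between thick's own z axis and vertical below 0.15 rad and linear speed of thick below 0.02 m/s) and (z of thin in the frame of gap_left between -0.042 and -0.034 m and y of thin in the frame of gap_left between -0.006 and 0.006 m and x of thin in the frame of gap_left between -0.105 and 0.105 m and angle between thin's own z axis and vertical below 0.15 rad and linear speed of thin below 0.02 m/s)))); the robot touches nothing.
It fails at once if the tin is pushed more than 30 mm or tipped over (distance of tin from where it was at the start of the episode above 0.03 m or angle between tin's own z axis and vertical above 0.5 rad).
It fails at once if the screwdriver is pushed more than 30 mm or tipped over (distance of driver from where it was at the start of the episode above 0.03 m).
It fails at once if the bottle is pushed more than 30 mm or tipped over (distance of detergent from where it was at the start of the episode above 0.03 m or angle between detergent's own z axis and vertical above 0.5 rad).
It also fails if it takes over 64 s, if anything falls off the work surface, if the arm or the gripper's body presses on something with over 40 N, if the wrist force passes 120 N, or if a joint passes its speed limit or range.

## Working session

There is one attempt and no reset: what is moved stays moved. The work goes in short steps, Python scripts to look and compute and a tool call to move; the robot and the scene stay as the last step left them, time stands still between calls to the robot, and variables do not carry over. Pictures are saved under pics/ and viewed, at most 10 in all, crops included, and the job is handed in when it is done.

Besides the shell and the picture viewer there is one more tool, called after "Emit:" by a JSON object that holds its "fn" and its "kwargs", one argument or row to a line. send_rows: Moves the arm, as the interface text tells. Its arguments: {"type":"object","properties":{"motion":{"type":"array"},"force":{"type":"number"}},"required":["motion"]}

```bash
mkdir -p pics; cat > h.py <<'E'
import numpy as np, cv2
from rig import arm, imaging, job
def cam(n):
    c=imaging.read_camera(n); c['R']=cv2.Rodrigues(np.array(c['rvec'],float))[0]; c['t']=np.array(c['tvec'],float).reshape(3); return c
def world(c,uv,z=None):
    uv=np.array(uv,float).reshape(-1,1,2)
    n=cv2.undistortPoints(uv,np.array(c['camera_matrix']),np.array(c['dist_coeffs'])).reshape(-1,2)
    d=np.c_[n,np.ones(len(n))]
    if z is None:
        i=uv.reshape(-1,2).round().astype(int); zz=c['range_z'][i[:,1],i[:,0]]
        return (d*zz[:,None]-c['t'])@c['R']
    o=-c['R'].T@c['t']; w=d@c['R']; return o+w*((z-o[2])/w[:,2])[:,None]
def cloud(c):
    v,u=np.mgrid[0:420,0:560]; return world(c,np.c_[u.ravel(),v.ravel()]).reshape(420,560,3)
E
python3 - <<'E'
from h import *
for n in ('top','scene'):
    c=cam(n); cv2.imwrite(f'pics/{n}0.png',c['image'][:,:,::-1]); print(n,-c['R'].T@c['t'])
    np.savez(f'{n}0.npz',**c)
print(arm.observe())
E
```

```text
top [ 0.5126566  -0.02777852  1.10785928]
scene [ 0.84431416 -0.74184266  0.68758678]
{'time': 0.1, 'joint_pos': array([-1.44370436e+00,  1.04621454e-01,  9.65716244e-02,  1.56387540e+00,
        5.86296437e-06,  1.35310492e+00]), 'qvel': array([ 2.40915973e-03, -1.01853944e-04,  2.76583174e-03, -1.95460652e-04,
        1.47222686e-03, -1.79907250e-05]), 'joint_efforts': array([ 5.73088095e-03, -5.58211076e+01,  5.04717135e+01,  1.32167272e-02,
       -2.24285009e-04, -6.36242802e-06]), 'ee_pos': array([ 0.20277793, -0.56442393,  0.24962421]), 'orientation': array([-5.63741991e-04,  9.85177161e-01,  1.71539044e-01,  2.84893301e-05]), 'force': array([-0.06338744,  0.1416278 ,  0.31044413]), 'torque': array([-0.02848769,  0.00815271, -0.00020418]), 'finger_force': 0.0, 'grip_width': 0.08526852859117946}
```

View pics/top0.png

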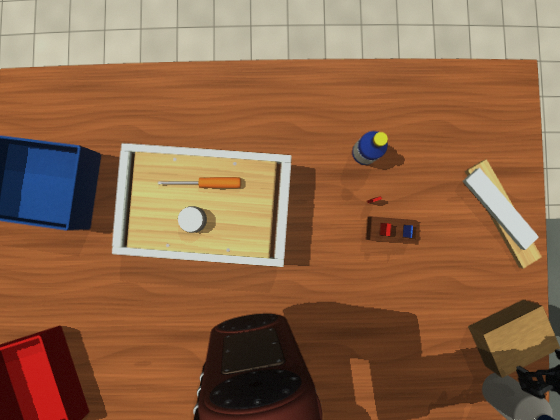

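View pics/scene0.png

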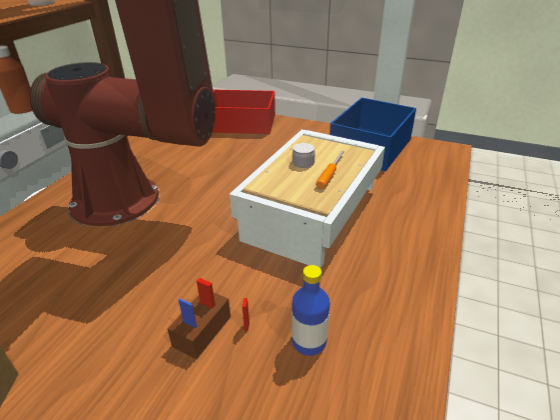

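The top view shows the shelf at (200,205), the block at (393,230) and the bottle at (372,148). Red candidates are the plate in the block's slot (387,229), a small loose red piece (376,200) and the red bin (35,380). Blue candidates are the plate in the slot (409,231), the bottle and the blue bin. By the description I want the two plates standing in the block, and I'll check them in a close crop while measuring.

```bash
cat > m.py <<'E'
from h import *
T=dict(np.load('top0.npz')); S=dict(np.load('scene0.npz'))
for n,c in (('T',T),('S',S)):
    P=cloud(c); im=c['image'].astype(int); r,g,b=im[...,0],im[...,1],im[...,2]
    red=(r>120)&(g<60)&(b<60); blu=(b>120)&(r<70)&(g<110)
    box=(P[...,1]<-0.15)&(P[...,1]>-0.45)&(P[...,0]>0.3)
    for k,m in (('red',red),('blue',blu)):
        N,l,st,ce=cv2.connectedComponentsWithStats((m&box).astype(np.uint8))
        for i in range(1,N):
            if st[i,4]>15:
                q=P[l==i]; print(n,k,ce[i].round(),st[i,4],'min',q.min(0).round(4),'max',q.max(0).round(4))
                t=q[q[:,2]>q[:,2].max()-.006]; print('   top',t.mean(0).round(4))
    # block top
    m=box&(abs(P[...,2]-.055)<.006)&(r<110); q=P[m][:,:2].astype(np.float32)
    if n=='T': print('block',cv2.minAreaRect(q[np.linalg.norm(q-np.median(q,0),axis=1)<.075]))
    # shelf top
    m=(abs(P[...,2]-.14)<.006)&(P[...,0]>.3)&(P[...,1]>-.1); q=P[m][:,:2].astype(np.float32)
    m2=cv2.morphologyEx(m.astype(np.uint8),cv2.MORPH_OPEN,np.ones((3,3)))>0
    print(n,'shelf',cv2.minAreaRect(P[m2][:,:2].astype(np.float32)),np.median(P[m2][:,2]))
cs=np.array([[121,144],[291,155],[283,266],[113,253]]); print(world(T,cs,.14).round(4))
cr=T['image'][130:260,340:440,::-1]; a=cv2.resize(cr,None,fx=4.4,fy=4.4,interpolation=2)
cv2.imwrite('pics/crop1.png',cv2.resize(np.hstack([cv2.resize(cr,(390,500)),cv2.resize(S['image'][260:360,160:270,::-1],(400,500))]),None,fx=1,fy=1))
E
python3 m.py
```

```text
T red [377. 199.] 28 min [ 0.5576 -0.2912 -0.0014] max [ 0.5697 -0.2553  0.0765]
   top [ 0.5633 -0.2651  0.0736]
T red [388. 229.] 53 min [ 0.4742 -0.3014  0.0542] max [ 0.5028 -0.2752  0.1186]
   top [ 0.4877 -0.2808  0.1154]
T blue [367. 143.] 194 min [ 0.6653 -0.2474  0.1199] max [ 0.7199 -0.2194  0.1495]
   top [ 0.6969 -0.2368  0.1458]
T blue [411. 230.] 16 min [ 0.4755 -0.3394  0.1135] max [ 0.4945 -0.3354  0.1178]
   top [ 0.4853 -0.3372  0.1158]
block ((0.48488524556159973, -0.30863791704177856), (0.11790062487125397, 0.06001628190279007), 84.25487518310547)
T shelf ((0.554607093334198, 0.15803499519824982), (0.4014465808868408, 0.2619912326335907), 84.86985778808594) 0.14032084042856263
S red [204. 292.] 299 min [ 0.4194 -0.2895 -0.    ] max [ 0.5031 -0.2195  0.1176]
   top [ 0.4879 -0.2829  0.1143]
S red [245. 314.] 125 min [ 0.5452 -0.2781 -0.0008] max [ 0.5703 -0.2474  0.0765]
   top [ 0.5642 -0.2677  0.0738]
S blue [310. 303.] 939 min [ 0.6594 -0.2868  0.0923] max [ 0.7248 -0.2382  0.171 ]
   top [ 0.6941 -0.264   0.1684]
S blue [185. 302.] 25 min [ 0.4686 -0.3409  0.1131] max [ 0.4965 -0.3355  0.116 ]
   top [ 0.483  -0.3388  0.1143]
S blue [305. 350.] 32 min [ 0.6884 -0.2867  0.0049] max [ 0.7024 -0.2831  0.0252]
   top [ 0.6947 -0.2852  0.0216]
S shelf ((0.5460488796234131, 0.8478455543518066), (0.29367250204086304, 1.8072385787963867), 0.6313514709472656) 0.13969977955080384
[[ 0.6986  0.3452  0.14  ]
 [ 0.665  -0.0526  0.14  ]
 [ 0.4086 -0.0295  0.14  ]
 [ 0.4444  0.3645  0.14  ]]
```

View pics/crop1.png

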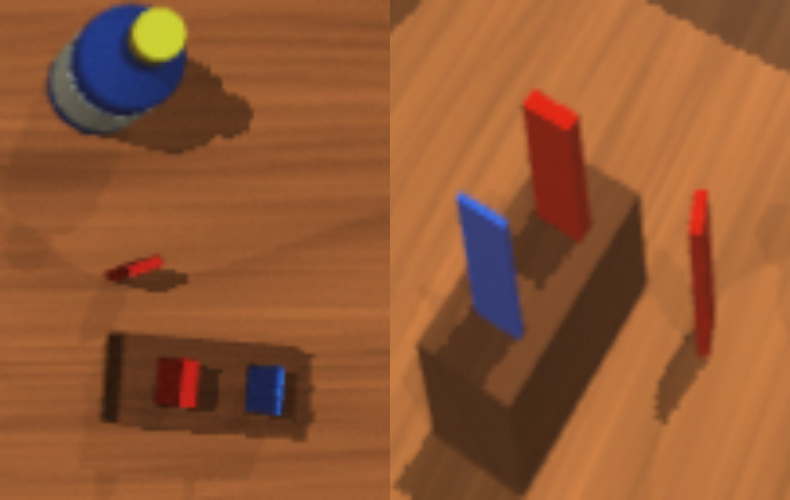

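The crop confirms the choice: the red and blue plates stand in the block with tops at z≈0.116. The loose red piece is a 76 mm look-alike at (0.564, -0.266). Next I turn the tool to the block's yaw (about -5°) and go above the red packer.

Emit:
{"fn": "send_rows", "kwargs": {
  "motion": [
    [[0, 0, 0], [0, 0, 0.83], -0.3],
    [[0, 0, 0], [0, 0, 0.83], -0.3],
    [[0, 0, 0], [0, 0, 0.83], -0.3],
    [[0, 0, 0], [0, 0, 0.83], -0.3],
    [[0, 0, 0], [0, 0, 0.83], -0.3]
  ]
}}

```text
time: 0.52
ee_pos: [0.2028, -0.5645, 0.2498]
orientation: [-0.0, 0.999, -0.047, -0.0]
force: [0.6, -0.0, -0.4]
grip_width: 0.0301
finger_force: 0.0
```

Emit:
{"fn": "send_rows", "kwargs": {
  "motion": [
    [[0.646, -0.768, 0], [0, 0, 0], -0.3],
    [[0.646, -0.768, 0], [0, 0, 0], -0.3],
    [[0.646, -0.768, 0], [0, 0, 0], -0.3],
    [[0.646, -0.768, 0], [0, 0, 0], -0.3],
    [[0.646, -0.768, 0], [0, 0, 0], -0.3]
  ]
}}

```text
time: 0.93
ee_pos: [0.3461, -0.4217, 0.25]
orientation: [-0.0, 0.999, -0.045, -0.0]
force: [0.4, -0.5, -0.3]
grip_width: 0.0302
finger_force: 0.0
```

Emit:
{"fn": "send_rows", "kwargs": {
  "motion": [
    [[0.646, -0.768, 0], [0, 0, 0], -0.3],
    [[0.646, -0.768, 0], [0, 0, 0], -0.3],
    [[0.646, -0.768, 0], [0, 0, 0], -0.3],
    [[0.646, -0.768, 0], [0, 0, 0], -0.3],
    [[0.646, -0.768, 0], [0, 0, 0], -0.3]
  ]
}}

```text
time: 1.35
ee_pos: [0.4887, -0.2801, 0.2501]
orientation: [-0.0, 0.999, -0.045, -0.0]
force: [0.5, -0.4, -0.3]
grip_width: 0.0298
finger_force: 0.0
```

```bash
cat >> h.py <<'E'
from scipy.spatial.transform import Rotation as Ro
def st():
    o=arm.observe(); q=o['orientation']; R=Ro.from_quat([q[1],q[2],q[3],q[0]]).as_matrix()
    print('t',round(o['time'],2),'pos',o['ee_pos'].round(4),'yaw',np.degrees(np.arctan2(R[1,0],R[0,0])).round(2),'z',R[:,2].round(4),'F',o['force'].round(1),'w',round(o['grip_width'],4),'ff',round(o['finger_force'],1),'j',np.array(o['joint_pos']).round(2))
    return o,R
def go(R,p,tgt): print('units',((np.array(tgt)-p)@R/0.04).round(3))
E
python3 - <<'E'
from h import *
o,R=st(); c=cam('wrist'); np.savez('w1.npz',**c); cv2.imwrite('pics/w1.png',c['image'][:,:,::-1])
P=cloud(c); im=c['image'].astype(int); r,g,b=im[...,0],im[...,1],im[...,2]
for k,m in (('red',(r>120)&(g<70)&(b<70)),('blue',(b>100)&(r<80)&(g<120))):
    m=m&(P[...,2]>.11)&(P[...,2]<.125)&(P[...,0]<.54)
    q=P[m]; print(k,m.sum(),q.mean(0),cv2.minAreaRect(q[:,:2].astype(np.float32)) if len(q) else '')
E
```

```text
t 1.35 pos [ 0.4887 -0.2801  0.2501] yaw -5.15 z [-2.e-04  1.e-04 -1.e+00] F [ 0.5 -0.4 -0.3] w 0.0298 ff 0.0 j [-0.75 -0.01 -0.02  1.56 -0.    2.48]
red 314 [ 0.49131107 -0.28160246  0.11329466] ((0.48985758423805237, -0.2818877398967743), (0.009323897771537304, 0.025850946083664894), 84.6945571899414)
blue 58 [ 0.49141479 -0.3377357   0.11305033] ((0.48713475465774536, -0.3375885784626007), (0.0036580702289938927, 0.018054306507110596), 85.32575988769531)
```

View pics/w1.png

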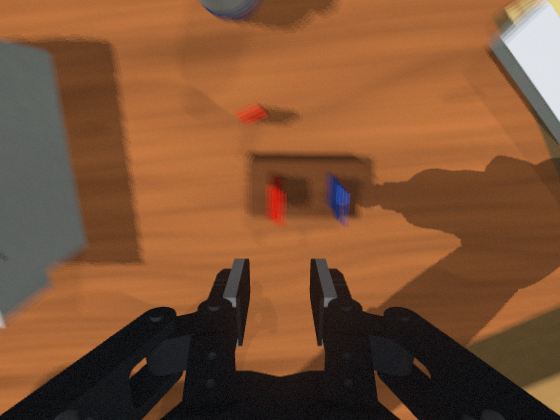

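The wrist view shows red (277,200) and blue (339,198) in the block at yaw -5.2°. Red's centre is (0.488, -0.282), which agrees with the top and scene cameras. Next: descend and grip.

Emit:
{"fn": "send_rows", "kwargs": {
  "motion": [
    [[-0.01, 0.04, 0.8], [0, 0, 0], -0.3],
    [[0, 0.01, 0.8], [0, 0, 0], -0.3],
    [[0, 0, 0.8], [0, 0, 0], -0.3],
    [[0, 0, 0.8], [0, 0, 0], -0.3],
    [[0, 0, 0.75], [0, 0, 0], -0.3]
  ]
}}

```text
time: 1.82
ee_pos: [0.4867, -0.2833, 0.0901]
orientation: [-0.0, 0.999, -0.045, -0.0]
force: [-0.6, -0.1, -0.4]
grip_width: 0.0299
finger_force: 0.0
```

Emit:
{"fn": "send_rows", "kwargs": {
  "motion": [
    [[0, 0, 0], [0, 0, 0], -1],
    [[0, 0, 0], [0, 0, 0], -1],
    [[0, 0, 0], [0, 0, 0], -1],
    [[0, 0, 0], [0, 0, 0], -1],
    [[0, 0, 0], [0, 0, 0], -1]
  ],
  "force": 40
}}

```text
time: 2.23
ee_pos: [0.4861, -0.2821, 0.0929]
orientation: [-0.002, 0.999, -0.045, -0.001]
force: [-4.7, 7.3, -6.1]
grip_width: 0.0096
finger_force: 41.5
```

```bash
python3 - <<'E'
from h import *
st(); T=dict(np.load('top0.npz')); P=cloud(T)
# shelf gaps: local frame depth/intensity profile
im=T['image'].astype(float)
m=(abs(P[...,2]-.14)<.006)&(P[...,0]>.38)&(P[...,1]>-.1)&(P[...,1]<.4)
m=cv2.morphologyEx(m.astype(np.uint8),cv2.MORPH_OPEN,np.ones((3,3)))>0
q=P[m][:,:2]
print(cv2.minAreaRect(q.astype(np.float32)))
for yaw in (-5.15,):
    a=np.radians(yaw); R=np.array([[np.cos(a),-np.sin(a)],[np.sin(a),np.cos(a)]])
    c0=np.array([.5545,.1575])
    Mx=cv2.Rodrigues(T['rvec'])[0]
    ys=np.arange(-.205,.206,.001); xs=np.arange(-.09,.091,.004)
    g=np.array([[ [*(c0+R@[x,y]),.14] for y in ys] for x in xs]).reshape(-1,3)
    uv=cv2.projectPoints(g,T['rvec'],T['tvec'],T['camera_matrix'],T['dist_coeffs'])[0].reshape(-1,2).astype(np.float32)
    for half in (slice(0,15),slice(30,None)):
        s=cv2.remap(T['image'],uv[:,0].reshape(len(xs),-1)[half],uv[:,1].reshape(len(xs),-1)[half],1).astype(float).mean(0)
        for lo in (0,360): print((ys[lo]*1000).round(),[tuple(v) for v in s[lo:lo+51:2,[0,2]].astype(int)])
E
```

```text
t 2.23 pos [ 0.4861 -0.2821  0.0929] yaw -5.12 z [-0.0026  0.0037 -1.    ] F [-4.7  7.3 -6.1] w 0.0096 ff 41.5 j [-0.76  0.03 -0.27  1.28  0.    2.47]
((0.554607093334198, 0.15803499519824982), (0.4014465808868408, 0.2619912326335907), 84.86985778808594)
-205.0 [(np.int64(92), np.int64(34)), (np.int64(93), np.int64(35)), (np.int64(111), np.int64(62)), (np.int64(164), np.int64(147)), (np.int64(196), np.int64(194)), (np.int64(204), np.int64(206)), (np.int64(204), np.int64(206)), (np.int64(205), np.int64(206)), (np.int64(204), np.int64(206)), (np.int64(204), np.int64(206)), (np.int64(204), np.int64(206)), (np.int64(204), np.int64(206)), (np.int64(204), np.int64(202)), (np.int64(189), np.int64(176)), (np.int64(145), np.int64(113)), (np.int64(95), np.int64(50)), (np.int64(68), np.int64(29)), (np.int64(61), np.int64(26)), (np.int64(63), np.int64(27)), (np.int64(83), np.int64(38)), (np.int64(124), np.int64(61)), (np.int64(169), np.int64(89)), (np.int64(195), np.int64(107)), (np.int64(203), np.int64(113)), (np.int64(203), np.int64(114)), (np.int64(203), np.int64(114))]
155.0 [(np.int64(203),
[... 1751 characters left out ...]
t64(111)), (np.int64(198), np.int64(107)), (np.int64(164), np.int64(83)), (np.int64(76), np.int64(37)), (np.int64(41), np.int64(20)), (np.int64(44), np.int64(26)), (np.int64(61), np.int64(46)), (np.int64(83), np.int64(74)), (np.int64(109), np.int64(101)), (np.int64(151), np.int64(143)), (np.int64(175), np.int64(170)), (np.int64(196), np.int64(196)), (np.int64(204), np.int64(207)), (np.int64(204), np.int64(207)), (np.int64(204), np.int64(207)), (np.int64(204), np.int64(207)), (np.int64(204), np.int64(207)), (np.int64(205), np.int64(207)), (np.int64(204), np.int64(206)), (np.int64(191), np.int64(187)), (np.int64(150), np.int64(130)), (np.int64(104), np.int64(54)), (np.int64(90), np.int64(33))]
```

Emit:
{"fn": "send_rows", "kwargs": {
  "motion": [
    [[0, 0, -0.4], [0, 0, 0], -1],
    [[0, 0, -0.8], [0, 0, 0], -1],
    [[0, 0, -1], [0, 0, 0], -1],
    [[0, 0, -1], [0, 0, 0], -1],
    [[0, 0, -0.8], [0, 0, 0], -1]
  ]
}}

```text
time: 2.65
ee_pos: [0.4877, -0.2844, 0.2587]
orientation: [0.002, 0.999, -0.045, 0.002]
force: [0.0, -0.8, -0.8]
grip_width: 0.0095
finger_force: 42.5
```

Emit:
{"fn": "send_rows", "kwargs": {
  "motion": [
    [[0, 0, 0], [0, 0, 0], -1],
    [[0, 0, 0], [0, 0, 0], -1],
    [[0, 0, 0], [0, 0, 0], -1],
    [[0, 0, 0], [0, 0, 0], -1],
    [[0, 0, 0], [0, 0, 0], -1]
  ]
}}

```text
time: 3.07
ee_pos: [0.4867, -0.2835, 0.2513]
orientation: [-0.001, 0.999, -0.045, -0.001]
force: [0.4, -0.0, -0.4]
grip_width: 0.0094
finger_force: 42.6
```

```bash
python3 - <<'E'
from h import *
o,R=st(); go(R,o['ee_pos'],[.5392,-.0131,.25])
for n in('scene','top'):
    c=cam(n);P=cloud(c);im=c['image'].astype(int);r,g,b=im[...,0],im[...,1],im[...,2]
    q=P[(r>110)&(g<60)&(b<60)&(np.linalg.norm(P[...,:2]-o['ee_pos'][:2],axis=-1)<.05)&(P[...,2]>.1)]; print(n,len(q),q.min(0).round(4),q.max(0).round(4),q.mean(0).round(4))
E
```

```text
t 3.07 pos [ 0.4867 -0.2835  0.2513] yaw -5.14 z [-0.0013  0.0011 -1.    ] F [ 0.4 -0.  -0.4] w 0.0094 ff 42.6 j [-0.76 -0.01 -0.01  1.56 -0.    2.47]
units [ 0.7   -6.85   0.039]
scene 470 [ 0.4745 -0.2951  0.1769] [ 0.5274 -0.2816  0.4586] [ 0.4957 -0.2884  0.2199]
top 32 [ 0.4373 -0.2893  0.4934] [ 0.5227 -0.2368  0.7282] [ 0.4759 -0.266   0.7165]
```

Emit:
{"fn": "send_rows", "kwargs": {
  "motion": [
    [[0.04, -0.4, 0], [0, 0, 0], -1],
    [[0.07, -0.7, 0], [0, 0, 0], -1],
    [[0.08, -0.85, 0], [0, 0, 0], -1],
    [[0.1, -0.9, 0], [0, 0, 0], -1],
    [[0.1, -0.9, 0], [0, 0, 0], -1]
  ]
}}

```text
time: 3.58
ee_pos: [0.5159, -0.1338, 0.2519]
orientation: [-0.0, 0.999, -0.045, -0.0]
force: [0.6, 0.2, -0.2]
grip_width: 0.0097
finger_force: 42.6
```

Emit:
{"fn": "send_rows", "kwargs": {
  "motion": [
    [[0.1, -0.9, 0], [0, 0, 0], -1],
    [[0.1, -0.9, 0], [0, 0, 0], -1],
    [[0.06, -0.7, 0], [0, 0, 0], -1],
    [[0.05, -0.4, 0], [0, 0, 0], -1],
    [[0, -0.2, 0], [0, 0, 0], -1]
  ]
}}

```text
time: 4.0
ee_pos: [0.5394, -0.0105, 0.252]
orientation: [-0.0, 0.999, -0.043, -0.0]
force: [0.1, -0.1, 0.1]
grip_width: 0.0093
finger_force: 42.6
```

Emit:
{"fn": "send_rows", "kwargs": {
  "motion": [
    [[0, 0, 0], [0, 0, 0], -1],
    [[0, 0, 0], [0, 0, 0], -1],
    [[0, 0, 0], [0, 0, 0], -1],
    [[0, 0, 0], [0, 0, 0], -1],
    [[0, 0, 0], [0, 0, 0], -1]
  ]
}}

```text
time: 4.42
ee_pos: [0.5395, -0.0145, 0.2522]
orientation: [0.0, 0.999, -0.046, -0.0]
force: [-0.1, -0.4, -0.5]
grip_width: 0.0093
finger_force: 42.6
```

```bash
python3 - <<'E'
from h import *
o,R=st(); go(R,o['ee_pos'],[.5392,-.0131,.25])
c=cam('scene');P=cloud(c);im=c['image'].astype(int);r,g,b=im[...,0],im[...,1],im[...,2]
q=P[(r>110)&(g<60)&(b<60)&(np.linalg.norm(P[...,:2]-o['ee_pos'][:2],axis=-1)<.04)&(P[...,2]>.1)&(P[...,2]<.26)]; print(len(q),q.min(0).round(4),q.max(0).round(4),q.mean(0).round(4))
f=q[abs(q[:,1]-np.median(q[:,1]))<.02]; 
for lo in np.arange(.17,.24,.01):
    s=f[(f[:,2]>lo)&(f[:,2]<lo+.01)]
    if len(s): print(lo.round(2),len(s),s.mean(0).round(4))
u,v=cv2.projectPoints(np.array([[.54,-.013,.17]]),c['rvec'],c['tvec'],c['camera_matrix'],c['dist_coeffs'])[0].ravel().astype(int)
i=c['image'][max(0,v-75):v+75,max(0,u-100):u+100,::-1]; cv2.imwrite('pics/s2.png',cv2.resize(i,None,fx=4,fy=4,interpolation=2))
E
```

```text
t 4.42 pos [ 0.5395 -0.0145  0.2522] yaw -5.24 z [-1.e-04 -2.e-04 -1.e+00] F [-0.1 -0.4 -0.5] w 0.0093 ff 42.6 j [-0.27 -0.08 -0.08  1.57 -0.    2.96]
units [-0.011 -0.034  0.056]
236 [ 0.5274 -0.0234  0.183 ] [ 0.5584 -0.0149  0.2593] [ 0.5461 -0.0202  0.214 ]
0.18 18 [ 0.5436 -0.0193  0.1863]
0.19 42 [ 0.543  -0.0195  0.1948]
0.2 47 [ 0.5445 -0.0202  0.2052]
0.21 47 [ 0.5445 -0.0202  0.2152]
0.22 42 [ 0.5451 -0.0202  0.2242]
0.23 15 [ 0.5549 -0.0213  0.235 ]
```

View pics/s2.png

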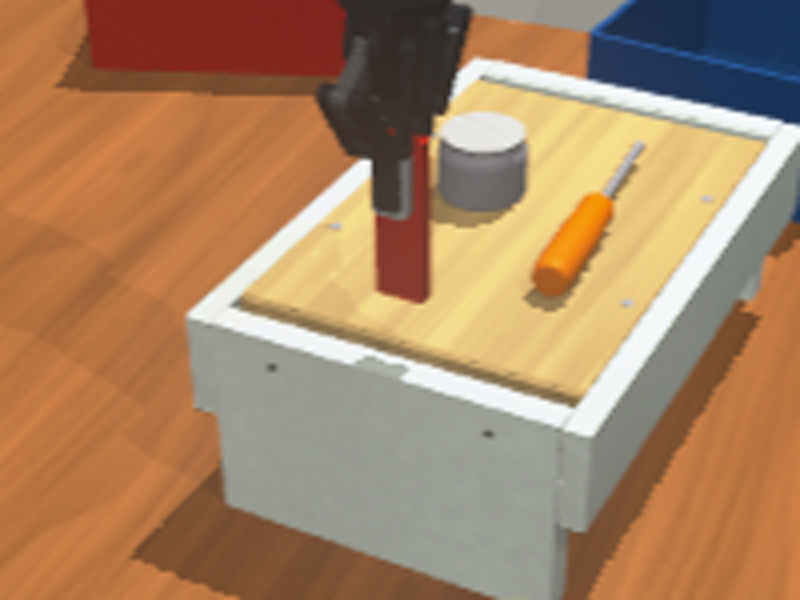

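Red stands vertical in the jaws over the right gap. Its front face is at y≈-0.0195, which fits a centre at the TCP. Now I lower it and feel.

Emit:
{"fn": "send_rows", "kwargs": {
  "motion": [
    [[0, -0.035, 0.25], [0, 0, 0], -1],
    [[0, 0, 0.25], [0, 0, 0], -1],
    [[0, 0, 0.2], [0, 0, 0], -1],
    [[0, 0, 0.2], [0, 0, 0], -1],
    [[0, 0, 0.15], [0, 0, 0], -1]
  ]
}}

```text
time: 4.88
ee_pos: [0.5395, -0.0122, 0.209]
orientation: [0.0, 0.999, -0.045, -0.0]
force: [-0.2, -3.0, 0.7]
grip_width: 0.0091
finger_force: 42.8
```

Emit:
{"fn": "send_rows", "kwargs": {
  "motion": [
    [[0, 0, 0.05], [0, 0, 0], -1],
    [[0, 0, 0.05], [0, 0, 0], -1],
    [[0, 0, 0], [0, 0, 0], -1],
    [[0, 0, 0], [0, 0, 0], -1],
    [[0, 0, 0], [0, 0, 0], -1]
  ]
}}

```text
time: 5.3
ee_pos: [0.5397, -0.0122, 0.2064]
orientation: [0.0, 0.999, -0.045, 0.0]
force: [-0.9, -2.0, -1.3]
grip_width: 0.0094
finger_force: 42.4
```

Emit:
{"fn": "send_rows", "kwargs": {
  "motion": [
    [[0, 0.01, 0.06], [0, 0, 0], -1],
    [[0, 0, 0.06], [0, 0, 0], -1],
    [[0, 0, 0.06], [0, 0, 0], -1],
    [[0, 0, 0.06], [0, 0, 0], -1],
    [[0, 0, 0.06], [0, 0, 0], -1]
  ]
}}

```text
time: 5.72
ee_pos: [0.5408, -0.0125, 0.1979]
orientation: [0.0, 0.999, -0.045, 0.002]
force: [-4.8, 2.1, 34.2]
grip_width: 0.0097
finger_force: 47.6
```

```bash
python3 - <<'E'
from h import *
o,R=st()
c=cam('scene');P=cloud(c);im=c['image'].astype(int);r,g,b=im[...,0],im[...,1],im[...,2]
m=(r>90)&(g<60)&(b<60)&(np.linalg.norm(P[...,:2]-o['ee_pos'][:2],axis=-1)<.05)&(P[...,2]>.1)&(P[...,2]<.26)
q=P[m]; print(len(q),q.min(0).round(4),q.max(0).round(4)); print(np.histogram(q[:,2],np.arange(.13,.25,.01)))
u,v=cv2.projectPoints(np.array([[.54,-.013,.19]]),c['rvec'],c['tvec'],c['camera_matrix'],c['dist_coeffs'])[0].ravel().astype(int)
i=c['image'][v-45:v+45,u-60:u+60,::-1]; cv2.imwrite('pics/s3.png',cv2.resize(i,None,fx=6.6,fy=6.6,interpolation=2))
E
```

```text
t 5.72 pos [ 0.5408 -0.0125  0.1979] yaw -5.13 z [ 4.7e-03 -8.0e-04 -1.0e+00] F [-4.8  2.1 34.2] w 0.0097 ff 47.6 j [-0.27 -0.09 -0.19  1.46  0.    2.97]
196 [ 0.5302 -0.0534  0.1399] [ 0.5593 -0.0085  0.2499]
(array([ 1, 39, 37, 39, 22,  7,  8,  7, 14, 19,  1]), array([0.13, 0.14, 0.15, 0.16, 0.17, 0.18, 0.19, 0.2 , 0.21, 0.22, 0.23,
       0.24]))
```

View pics/s3.png

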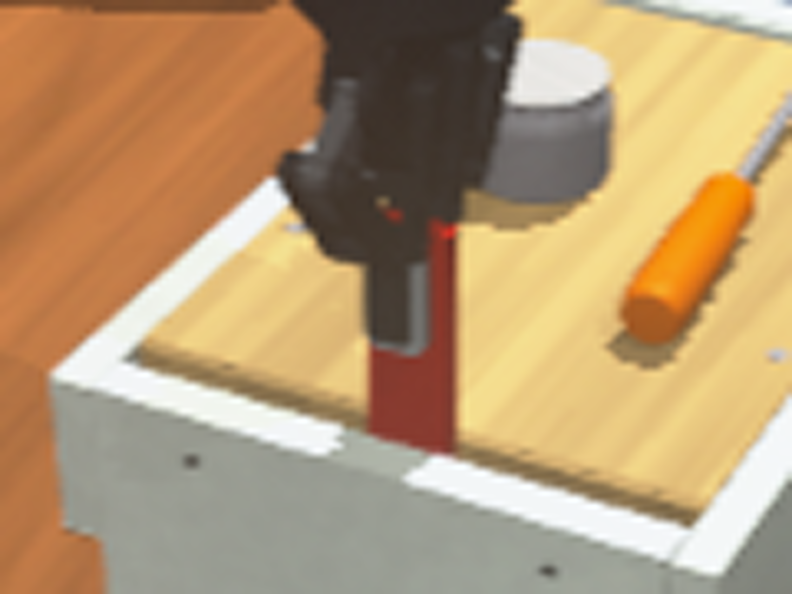

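The packer stopped under 34 N with its top at z≈0.222, so its foot is about 16 mm down on the ledge. The right gap is choked. I draw it out, rise, and make a half turn in place, because joint 6 would pass its range at the left gap.

Emit:
{"fn": "send_rows", "kwargs": {
  "motion": [
    [[0, 0, -0.2], [0, 0, 0], -1],
    [[0, 0, -0.4], [0, 0, 0], -1],
    [[0, 0, -0.6], [0, 0, 0], -1],
    [[0, 0, -0.7], [0, 0, 0], -1],
    [[0, 0, -0.5], [0, 0, 0], -1]
  ]
}}

```text
time: 6.18
ee_pos: [0.5398, -0.0122, 0.2922]
orientation: [-0.0, 0.999, -0.045, 0.001]
force: [1.5, 0.4, 0.1]
grip_width: 0.0093
finger_force: 42.6
```

Emit:
{"fn": "send_rows", "kwargs": {
  "motion": [
    [[0, 0, 0], [0, 0, -1], -1],
    [[0, 0, 0], [0, 0, -1], -1],
    [[0, 0, 0], [0, 0, -1], -1],
    [[0, 0, 0], [0, 0, -1], -1],
    [[0, 0, 0], [0, 0, -1], -1]
  ]
}}

```text
time: 6.6
ee_pos: [0.5397, -0.0122, 0.2901]
orientation: [-0.0, 0.976, 0.218, -0.0]
force: [-0.6, 1.2, -0.2]
grip_width: 0.0093
finger_force: 42.6
```

Emit:
{"fn": "send_rows", "kwargs": {
  "motion": [
    [[0, 0, 0], [0, 0, -1], -1],
    [[0, 0, 0], [0, 0, -1], -1],
    [[0, 0, 0], [0, 0, -1], -1],
    [[0, 0, 0], [0, 0, -1], -1],
    [[0, 0, 0], [0, 0, -1], -1]
  ]
}}

```text
time: 7.02
ee_pos: [0.5397, -0.0122, 0.29]
orientation: [-0.0, 0.886, 0.463, 0.0]
force: [-0.1, -0.4, -0.7]
grip_width: 0.0095
finger_force: 42.6
```

Emit:
{"fn": "send_rows", "kwargs": {
  "motion": [
    [[0, 0, 0], [0, 0, -1], -1],
    [[0, 0, 0], [0, 0, -1], -1],
    [[0, 0, 0], [0, 0, -1], -1],
    [[0, 0, 0], [0, 0, -1], -1],
    [[0, 0, 0], [0, 0, -1], -1]
  ]
}}

```text
time: 7.43
ee_pos: [0.5397, -0.0122, 0.29]
orientation: [-0.0, 0.736, 0.677, 0.0]
force: [0.0, -0.1, -0.7]
grip_width: 0.0095
finger_force: 42.6
```

Emit:
{"fn": "send_rows", "kwargs": {
  "motion": [
    [[0, 0, 0], [0, 0, -1], -1],
    [[0, 0, 0], [0, 0, -1], -1],
    [[0, 0, 0], [0, 0, -1], -1],
    [[0, 0, 0], [0, 0, -1], -1],
    [[0, 0, 0], [0, 0, -1], -1]
  ]
}}

```text
time: 7.85
ee_pos: [0.5397, -0.0122, 0.29]
orientation: [-0.0, 0.536, 0.844, 0.0]
force: [-0.0, 0.2, -0.5]
grip_width: 0.0097
finger_force: 42.6
```

Emit:
{"fn": "send_rows", "kwargs": {
  "motion": [
    [[0, 0, 0], [0, 0, -1], -1],
    [[0, 0, 0], [0, 0, -1], -1],
    [[0, 0, 0], [0, 0, -1], -1],
    [[0, 0, 0], [0, 0, -1], -1],
    [[0, 0, 0], [0, 0, -1], -1]
  ]
}}

```text
time: 8.27
ee_pos: [0.5397, -0.0122, 0.29]
orientation: [-0.0, 0.299, 0.954, 0.0]
force: [-0.1, -0.1, 0.4]
grip_width: 0.0096
finger_force: 42.6
```

Emit:
{"fn": "send_rows", "kwargs": {
  "motion": [
    [[0, 0, 0], [0, 0, -1], -1],
    [[0, 0, 0], [0, 0, -1], -1],
    [[0, 0, 0], [0, 0, -1], -1],
    [[0, 0, 0], [0, 0, -1], -1],
    [[0, 0, 0], [0, 0, -1], -1]
  ]
}}

```text
time: 8.68
ee_pos: [0.5397, -0.0122, 0.29]
orientation: [-0.0, 0.042, 0.999, 0.0]
force: [0.4, 0.7, -0.4]
grip_width: 0.0091
finger_force: 42.6
```

```bash
python3 - <<'E'
from h import *
o,R=st(); go(R,o['ee_pos'],[.570,.3295,.29])
c=cam('scene');P=cloud(c);im=c['image'].astype(int);r,g,b=im[...,0],im[...,1],im[...,2]
q=P[(r>110)&(g<60)&(b<60)&(np.linalg.norm(P[...,:2]-o['ee_pos'][:2],axis=-1)<.04)&(P[...,2]>.1)&(P[...,2]<.3)]; print(len(q),q.min(0).round(4),q.max(0).round(4),np.median(q,0).round(4))
for lo in np.arange(.21,.27,.01):
    s=q[(q[:,2]>lo)&(q[:,2]<lo+.01)]
    if len(s): print(lo.round(2),len(s),s.mean(0).round(4))
T=cam('top');P=cloud(T);m=(P[...,2]>.165)&(P[...,2]<.2)&(abs(P[...,1]-.17)<.08)&(P[...,0]>.42)&(P[...,0]<.58);print('tin',P[m].mean(0),m.sum())
E
```

```text
t 8.68 pos [ 0.5397 -0.0122  0.29  ] yaw 175.17 z [-3.e-04  7.e-04 -1.e+00] F [ 0.4  0.7 -0.4] w 0.0091 ff 42.6 j [-0.27 -0.07 -0.    1.63  0.   -0.18]
units [-3.600e-02  8.576e+00  5.000e-03]
266 [ 0.5252 -0.0226  0.2191] [ 0.5549 -0.0137  0.2999] [ 0.5429 -0.0177  0.2477]
0.21 3 [ 0.5384 -0.0159  0.2194]
0.22 46 [ 0.5411 -0.0176  0.2251]
0.23 49 [ 0.5413 -0.0177  0.2351]
0.24 52 [ 0.5414 -0.0179  0.2457]
0.25 50 [ 0.5397 -0.0175  0.2553]
0.26 40 [ 0.5425 -0.0178  0.264 ]
0.27 10 [ 0.5529 -0.0186  0.2752]
tin [0.52215433 0.1806156  0.18495188] 354
```

Emit:
{"fn": "send_rows", "kwargs": {
  "motion": [
    [[0, 0.5, 0], [0, 0, 0], -1],
    [[0, 0.9, 0], [0, 0, 0], -1],
    [[0, 1, 0], [0, 0, 0], -1],
    [[0, 1, 0], [0, 0, 0], -1],
    [[0, 1, 0], [0, 0, 0], -1]
  ]
}}

```text
time: 9.2
ee_pos: [0.5553, 0.1647, 0.2902]
orientation: [0.0, 0.047, 0.999, 0.0]
force: [0.7, -1.2, 0.6]
grip_width: 0.0095
finger_force: 42.6
```

Emit:
{"fn": "send_rows", "kwargs": {
  "motion": [
    [[0, 1, 0], [0, 0, 0], -1],
    [[0, 1, 0], [0, 0, 0], -1],
    [[0, 1, 0], [0, 0, 0], -1],
    [[0, 0.8, 0], [0, 0, 0], -1],
    [[0, 0.38, 0], [0, 0, 0], -1]
  ]
}}

```text
time: 9.62
ee_pos: [0.5697, 0.3333, 0.2894]
orientation: [-0.001, 0.046, 0.999, 0.0]
force: [0.1, -1.5, -0.5]
grip_width: 0.0095
finger_force: 42.6
```

Emit:
{"fn": "send_rows", "kwargs": {
  "motion": [
    [[0, 0, 0.2], [0, 0, 0], -1],
    [[0, 0, 0.3], [0, 0, 0], -1],
    [[0, 0, 0.3], [0, 0, 0], -1],
    [[0, 0, 0.2], [0, 0, 0], -1],
    [[0, 0, 0], [0, 0, 0], -1]
  ]
}}

```text
time: 10.03
ee_pos: [0.5697, 0.3285, 0.2477]
orientation: [-0.002, 0.046, 0.999, -0.001]
force: [0.2, -0.6, -1.5]
grip_width: 0.0097
finger_force: 42.6
```

Emit:
{"fn": "send_rows", "kwargs": {
  "motion": [
    [[0, 0, 0], [0, 0, 0], -1],
    [[0, 0, 0], [0, 0, 0], -1],
    [[0, 0, 0], [0, 0, 0], -1],
    [[0, 0, 0], [0, 0, 0], -1],
    [[0, 0, 0], [0, 0, 0], -1]
  ]
}}

```text
time: 10.45
ee_pos: [0.5707, 0.3293, 0.2508]
orientation: [0.0, 0.045, 0.999, 0.0]
force: [0.1, 0.1, -0.7]
grip_width: 0.0098
finger_force: 42.6
```

```bash
python3 - <<'E'
from h import *
o,R=st(); go(R,o['ee_pos'],[.570,.3298,.22])
E
```

```text
t 10.45 pos [0.5707 0.3293 0.2508] yaw 174.84 z [ 8.e-04  2.e-04 -1.e+00] F [ 0.1  0.1 -0.7] w 0.0098 ff 42.6 j [ 0.33  0.29  0.3   1.59 -0.    0.42]
units [0.019 0.01  0.771]
```

Emit:
{"fn": "send_rows", "kwargs": {
  "motion": [
    [[0, 0.01, 0.25], [0, 0, 0], -1],
    [[0, 0, 0.3], [0, 0, 0], -1],
    [[0, 0, 0.25], [0, 0, 0], -1],
    [[0, 0, 0.2], [0, 0, 0], -1],
    [[0, 0, 0.15], [0, 0, 0], -1]
  ]
}}

```text
time: 10.87
ee_pos: [0.5698, 0.3295, 0.202]
orientation: [-0.001, 0.045, 0.999, -0.0]
force: [-0.2, -0.2, -1.0]
grip_width: 0.0095
finger_force: 42.6
```

Emit:
{"fn": "send_rows", "kwargs": {
  "motion": [
    [[0, 0, 0.05], [0, 0, 0], -1],
    [[0, 0, 0.05], [0, 0, 0], -1],
    [[0, 0, 0.05], [0, 0, 0], -1],
    [[0, 0, 0.05], [0, 0, 0], -1],
    [[0, 0, 0.05], [0, 0, 0], -1]
  ]
}}

```text
time: 11.28
ee_pos: [0.5708, 0.3298, 0.1945]
orientation: [0.0, 0.045, 0.999, 0.0]
force: [0.5, -0.3, -0.9]
grip_width: 0.0093
finger_force: 42.6
```

Emit:
{"fn": "send_rows", "kwargs": {
  "motion": [
    [[0, 0, 0.1], [0, 0, 0], -1],
    [[0, 0, 0.1], [0, 0, 0], -1],
    [[0, 0, 0.08], [0, 0, 0], -1],
    [[0, 0, 0.06], [0, 0, 0], -1],
    [[0, 0, 0.06], [0, 0, 0], -1]
  ]
}}

```text
time: 11.7
ee_pos: [0.5704, 0.3297, 0.1778]
orientation: [-0.0, 0.045, 0.999, -0.0]
force: [-0.3, 0.1, -0.6]
grip_width: 0.0097
finger_force: 42.6
```

Emit:
{"fn": "send_rows", "kwargs": {
  "motion": [
    [[0, 0, 0.03], [0, 0, 0], -1],
    [[0, 0, 0.03], [0, 0, 0], -1],
    [[0, 0, 0.03], [0, 0, 0], -1],
    [[0, 0, 0], [0, 0, 0], -1],
    [[0, 0, 0], [0, 0, 0], -1]
  ]
}}

```text
time: 12.12
ee_pos: [0.5707, 0.3298, 0.1762]
orientation: [0.001, 0.045, 0.999, 0.0]
force: [-2.5, -1.6, 8.0]
grip_width: 0.0097
finger_force: 43.9
```

Free passage past 16 mm, then contact with the cleat at TCP z 0.176, as predicted. Red is home in the left gap, so I release it and go for blue.

Emit:
{"fn": "send_rows", "kwargs": {
  "motion": [
    [[0, 0, 0], [0, 0, 0], -0.3],
    [[0, 0, 0], [0, 0, 0], -0.3],
    [[0, 0, 0], [0, 0, 0], -0.3],
    [[0, 0, 0], [0, 0, 0], -0.3],
    [[0, 0, -0.1], [0, 0, 0], -0.3]
  ]
}}

```text
time: 12.53
ee_pos: [0.5701, 0.3295, 0.1777]
orientation: [-0.001, 0.045, 0.999, -0.0]
force: [-0.0, -0.9, 0.8]
grip_width: 0.0301
finger_force: 0.0
```

Emit:
{"fn": "send_rows", "kwargs": {
  "motion": [
    [[0, 0, -0.3], [0, 0, 0], -0.3],
    [[0, 0, -0.5], [0, 0, 0], -0.3],
    [[0, 0, -0.6], [0, 0, 0], -0.3],
    [[0, 0, -0.4], [0, 0, 0], -0.3],
    [[0, 0, -0.1], [0, 0, 0], -0.3]
  ]
}}

```text
time: 12.95
ee_pos: [0.5717, 0.3301, 0.2594]
orientation: [0.003, 0.045, 0.999, 0.001]
force: [1.3, -0.0, 1.1]
grip_width: 0.0298
finger_force: 0.0
```

Emit:
{"fn": "send_rows", "kwargs": {
  "motion": [
    [[0, -0.5, 0], [0, 0, 0], -0.3],
    [[0, -0.9, 0], [0, 0, 0], -0.3],
    [[0, -1, 0], [0, 0, 0], -0.3],
    [[0, -1, 0], [0, 0, 0], -0.3],
    [[0, -1, 0], [0, 0, 0], -0.3]
  ]
}}

```text
time: 13.37
ee_pos: [0.5541, 0.153, 0.2544]
orientation: [-0.0, 0.045, 0.999, -0.0]
force: [0.3, -1.3, -0.5]
grip_width: 0.0298
finger_force: 0.0
```

Emit:
{"fn": "send_rows", "kwargs": {
  "motion": [
    [[0, -1, 0], [0, 0, 0], -0.3],
    [[0, -1, 0], [0, 0, 0], -0.3],
    [[0, -1, 0], [0, 0, 0], -0.3],
    [[0, -1, 0], [0, 0, 0], -0.3],
    [[0, -1, 0], [0, 0, 0], -0.3]
  ]
}}

```text
time: 13.78
ee_pos: [0.5362, -0.0465, 0.2547]
orientation: [0.0, 0.045, 0.999, -0.0]
force: [1.4, 0.3, -0.2]
grip_width: 0.0298
finger_force: 0.0
```

Emit:
{"fn": "send_rows", "kwargs": {
  "motion": [
    [[0.1, -1, 0], [0, 0, 0], -0.3],
    [[0.1, -1, 0], [0, 0, 0], -0.3],
    [[0.2, -1, 0], [0, 0, 0], -0.3],
    [[0.2, -1, 0], [0, 0, 0], -0.3],
    [[0.1, -0.9, 0], [0, 0, 0], -0.3]
  ]
}}

```text
time: 14.2
ee_pos: [0.49, -0.2396, 0.2547]
orientation: [-0.0, 0.045, 0.999, -0.0]
force: [0.5, 0.0, 0.7]
grip_width: 0.0302
finger_force: 0.0
```

Emit:
{"fn": "send_rows", "kwargs": {
  "motion": [
    [[0, -0.8, 0], [0, 0, 0], -0.3],
    [[0, -0.5, 0], [0, 0, 0], -0.3],
    [[0, -0.2, 0], [0, 0, 0], -0.3],
    [[0, 0, 0], [0, 0, 0], -0.3],
    [[0, 0, 0], [0, 0, 0], -0.3]
  ]
}}

```text
time: 14.62
ee_pos: [0.4859, -0.2966, 0.2545]
orientation: [-0.0, 0.045, 0.999, 0.0]
force: [0.6, 0.2, 0.3]
grip_width: 0.03
finger_force: 0.0
```

```bash
python3 - <<'E'
from h import *
o,R=st(); go(R,o['ee_pos'],[.483,-.338,.092])
c=cam('wrist')
P=cloud(c); im=c['image'].astype(int); r,g,b=im[...,0],im[...,1],im[...,2]
m=(b>100)&(r<80)&(g<120)&(P[...,2]>.108)&(P[...,2]<.125)&(np.linalg.norm(P[...,:2]-[.483,-.338],axis=-1)<.04)
q=P[m];print('blue',len(q),q.mean(0) if len(q) else'',cv2.minAreaRect(q[:,:2].astype(np.float32)) if len(q) else'')
for n in ('top','scene'):
    c=cam(n);P=cloud(c);im=c['image'].astype(int);r,g,b=im[...,0],im[...,1],im[...,2]
    q=P[(r>100)&(g<60)&(b<60)&(np.linalg.norm(P[...,:2]-[.570,.3295],axis=-1)<.04)&(P[...,2]>.15)]; print(n,len(q),q.min(0).round(4),q.max(0).round(4)) if len(q) else 0
E
```

```text
t 14.62 pos [ 0.4859 -0.2966  0.2545] yaw 174.84 z [-3.e-04  7.e-04 -1.e+00] F [0.6 0.2 0.3] w 0.03 ff 0.0 j [-0.78  0.01  0.01  1.57  0.   -0.69]
units [-0.022 -1.039  4.062]
blue 149 [ 0.48133038 -0.33709298  0.11330442] ((0.48172497749328613, -0.3372138440608978), (0.0037009194493293762, 0.029112262651324272), 85.01763153076172)
top 56 [0.5551 0.3239 0.1974] [0.5837 0.3345 0.2062]
scene 181 [0.5558 0.3192 0.15  ] [0.5868 0.3338 0.2041]
```

Red's top reads 0.202, so it is home. Next: grip blue.

Emit:
{"fn": "send_rows", "kwargs": {
  "motion": [
    [[0, -0.3, 0], [0, 0, 0], -0.3],
    [[0, -0.5, 0], [0, 0, 0], -0.3],
    [[0, -0.23, 0.3], [0, 0, 0], -0.3],
    [[0, 0, 0.6], [0, 0, 0], -0.3],
    [[0, 0, 0.8], [0, 0, 0], -0.3]
  ]
}}

```text
time: 15.18
ee_pos: [0.483, -0.3397, 0.1873]
orientation: [0.001, 0.045, 0.999, -0.001]
force: [0.3, -0.7, -1.0]
grip_width: 0.0297
finger_force: 0.0
```

Emit:
{"fn": "send_rows", "kwargs": {
  "motion": [
    [[0, 0, 0.8], [0, 0, 0], -0.3],
    [[0, 0, 0.8], [0, 0, 0], -0.3],
    [[0, 0, 0.5], [0, 0, 0], -0.3],
    [[0, 0, 0.25], [0, 0, 0], -0.3],
    [[0, 0, 0], [0, 0, 0], -0.3]
  ]
}}

```text
time: 15.6
ee_pos: [0.481, -0.3368, 0.0895]
orientation: [-0.002, 0.045, 0.999, 0.002]
force: [-0.1, 0.8, 0.4]
grip_width: 0.0296
finger_force: 0.0
```

Emit:
{"fn": "send_rows", "kwargs": {
  "motion": [
    [[0, 0, 0], [0, 0, 0], -1],
    [[0, 0, 0], [0, 0, 0], -1],
    [[0, 0, 0], [0, 0, 0], -1],
    [[0, 0, 0], [0, 0, 0], -1],
    [[0, 0, 0], [0, 0, 0], -1]
  ],
  "force": 40
}}

```text
time: 16.02
ee_pos: [0.4831, -0.3379, 0.0945]
orientation: [0.001, 0.045, 0.999, 0.0]
force: [-0.0, 5.0, 2.1]
grip_width: 0.0037
finger_force: 39.1
```

Emit:
{"fn": "send_rows", "kwargs": {
  "motion": [
    [[0, 0, -0.2], [0, 0, 0], -1],
    [[0, 0, -0.6], [0, 0, 0], -1],
    [[0, 0, -0.9], [0, 0, 0], -1],
    [[0, 0, -1], [0, 0, 0], -1],
    [[0, 0, -0.8], [0, 0, 0], -1]
  ]
}}

```text
time: 16.43
ee_pos: [0.4826, -0.3389, 0.2376]
orientation: [0.001, 0.045, 0.999, -0.002]
force: [-0.8, -1.8, -0.3]
grip_width: 0.0031
finger_force: 39.4
```

Emit:
{"fn": "send_rows", "kwargs": {
  "motion": [
    [[0, 0, -0.5], [0, 0, 0], -1],
    [[0, 0, -0.1], [0, 0, 0], -1],
    [[0, 0, 0], [0, 0, 0], -1],
    [[0, 0, 0], [0, 0, 0], -1],
    [[0, 0, 0], [0, 0, 0], -1]
  ]
}}

```text
time: 16.85
ee_pos: [0.4819, -0.338, 0.2555]
orientation: [-0.001, 0.045, 0.999, 0.0]
force: [-0.3, 0.3, -0.5]
grip_width: 0.0036
finger_force: 39.4
```

```bash
python3 - <<'E'
from h import *
o,R=st(); go(R,o['ee_pos'],[.5395,-.013,.25])
c=cam('scene');P=cloud(c);im=c['image'].astype(int);r,g,b=im[...,0],im[...,1],im[...,2]
q=P[(b>80)&(r<80)&(g<110)&(b>1.5*r)&(np.linalg.norm(P[...,:2]-o['ee_pos'][:2],axis=-1)<.04)&(P[...,2]>.1)&(P[...,2]<.28)]; print(len(q),q.min(0).round(4),q.max(0).round(4))
for lo in np.arange(.16,.24,.01):
    s=q[(q[:,2]>lo)&(q[:,2]<lo+.01)]
    if len(s): print(lo.round(2),len(s),s.mean(0).round(4))
E
```

```text
t 16.85 pos [ 0.4819 -0.338   0.2555] yaw 174.85 z [-0.0011  0.001  -1.    ] F [-0.3  0.3 -0.5] w 0.0036 ff 39.4 j [-0.83  0.07  0.07  1.57 -0.   -0.74]
units [-0.705  8.221  0.145]
346 [ 0.4664 -0.3441  0.177 ] [ 0.497  -0.3374  0.2796]
0.17 11 [ 0.4837 -0.3404  0.179 ]
0.18 53 [ 0.4813 -0.3403  0.1849]
0.19 54 [ 0.4816 -0.3405  0.1952]
0.2 56 [ 0.4819 -0.3405  0.2051]
0.21 59 [ 0.4829 -0.3407  0.2153]
0.22 51 [ 0.4827 -0.3405  0.2246]
0.23 17 [ 0.4928 -0.3417  0.2344]
```

Emit:
{"fn": "send_rows", "kwargs": {
  "motion": [
    [[0, 0.5, 0], [0, 0, 0], -1],
    [[-0.1, 0.9, 0], [0, 0, 0], -1],
    [[-0.1, 0.95, 0], [0, 0, 0], -1],
    [[-0.1, 0.95, 0], [0, 0, 0], -1],
    [[-0.1, 0.95, 0], [0, 0, 0], -1]
  ]
}}

```text
time: 17.32
ee_pos: [0.5129, -0.1686, 0.2554]
orientation: [-0.001, 0.045, 0.999, 0.0]
force: [0.0, -0.1, -0.7]
grip_width: 0.0034
finger_force: 39.4
```

Emit:
{"fn": "send_rows", "kwargs": {
  "motion": [
    [[-0.1, 0.95, 0], [0, 0, 0], -1],
    [[-0.1, 0.95, 0], [0, 0, 0], -1],
    [[-0.1, 0.95, 0], [0, 0, 0], -1],
    [[0, 0.75, 0], [0, 0, 0], -1],
    [[0, 0.37, 0], [0, 0, 0], -1]
  ]
}}

```text
time: 17.73
ee_pos: [0.5391, -0.0097, 0.2555]
orientation: [-0.001, 0.044, 0.999, 0.001]
force: [-0.4, 0.1, -0.2]
grip_width: 0.0037
finger_force: 39.4
```

Emit:
{"fn": "send_rows", "kwargs": {
  "motion": [
    [[0, 0, 0.1], [0, 0, 0], -1],
    [[0, 0, 0.2], [0, 0, 0], -1],
    [[0, 0, 0.1], [0, 0, 0], -1],
    [[0, 0, 0], [0, 0, 0], -1],
    [[0, 0, 0], [0, 0, 0], -1]
  ]
}}

```text
time: 18.15
ee_pos: [0.5392, -0.0142, 0.2398]
orientation: [-0.001, 0.046, 0.999, 0.0]
force: [-0.5, -0.0, 0.6]
grip_width: 0.0038
finger_force: 39.4
```

Emit:
{"fn": "send_rows", "kwargs": {
  "motion": [
    [[0, 0, 0], [0, 0, 0], -1],
    [[0, 0, 0], [0, 0, 0], -1],
    [[0, 0, 0], [0, 0, 0], -1],
    [[0, 0, 0], [0, 0, 0], -1],
    [[0, 0, 0], [0, 0, 0], -1]
  ]
}}

```text
time: 18.57
ee_pos: [0.5397, -0.0134, 0.2409]
orientation: [0.0, 0.045, 0.999, -0.0]
force: [-0.1, 0.2, 0.0]
grip_width: 0.004
finger_force: 39.4
```

```bash
python3 - <<'E'
from h import *
for k in range(4):
    o,R=st(); go(R,o['ee_pos'],[.5395,-.013,.22])
    c=cam('top' if k<3 else 'scene')
P=cloud(c);im=c['image'].astype(int);r,g,b=im[...,0],im[...,1],im[...,2]
q=P[(b>80)&(r<80)&(g<110)&(b>1.5*r)&(np.linalg.norm(P[...,:2]-o['ee_pos'][:2],axis=-1)<.04)&(P[...,2]>.145)&(P[...,2]<.21)]; print(len(q),q.mean(0).round(4),q.min(0).round(4))
E
```

```text
t 18.57 pos [ 0.5397 -0.0134  0.2409] yaw 174.85 z [ 3.e-04 -2.e-04 -1.e+00] F [-0.1  0.2  0. ] w 0.004 ff 39.4 j [-0.27 -0.08 -0.11  1.55 -0.   -0.18]
units [0.006 0.009 0.521]
t 18.62 pos [ 0.5397 -0.0133  0.2408] yaw 174.85 z [ 2.e-04 -1.e-04 -1.e+00] F [ 0.1 -0.2 -0.3] w 0.0036 ff 39.4 j [-0.27 -0.08 -0.11  1.55 -0.   -0.18]
units [0.005 0.008 0.52 ]
t 18.67 pos [ 0.5397 -0.0133  0.2408] yaw 174.86 z [ 1.e-04 -1.e-04 -1.e+00] F [ 0.2 -0.6 -0. ] w 0.0035 ff 39.4 j [-0.27 -0.08 -0.11  1.55 -0.   -0.18]
units [0.005 0.007 0.519]
t 18.72 pos [ 0.5396 -0.0133  0.2407] yaw 174.86 z [ 1.e-04 -1.e-04 -1.e+00] F [ 0.4 -0.3  0.4] w 0.0034 ff 39.4 j [-0.27 -0.08 -0.11  1.55 -0.   -0.18]
units [0.004 0.007 0.519]
190 [ 0.5387 -0.0155  0.187 ] [ 0.5251 -0.0197  0.1623]
```

Emit:
{"fn": "send_rows", "kwargs": {
  "motion": [
    [[0, 0.007, 0.2], [0, 0, 0], -1],
    [[0, 0, 0.2], [0, 0, 0], -1],
    [[0, 0, 0.2], [0, 0, 0], -1],
    [[0, 0, 0.15], [0, 0, 0], -1],
    [[0, 0, 0.07], [0, 0, 0], -1]
  ]
}}

```text
time: 19.18
ee_pos: [0.539, -0.0128, 0.2061]
orientation: [-0.001, 0.045, 0.999, 0.0]
force: [0.2, 0.9, -1.1]
grip_width: 0.0033
finger_force: 39.4
```

Emit:
{"fn": "send_rows", "kwargs": {
  "motion": [
    [[0, 0, 0.05], [0, 0, 0], -1],
    [[0, 0, 0.05], [0, 0, 0], -1],
    [[0, 0, 0.05], [0, 0, 0], -1],
    [[0, 0, 0.05], [0, 0, 0], -1],
    [[0, 0, 0.05], [0, 0, 0], -1]
  ]
}}

```text
time: 19.6
ee_pos: [0.5398, -0.0131, 0.1979]
orientation: [0.0, 0.045, 0.999, -0.0]
force: [-0.5, -0.1, 0.1]
grip_width: 0.0036
finger_force: 39.4
```

Emit:
{"fn": "send_rows", "kwargs": {
  "motion": [
    [[0, 0, 0.08], [0, 0, 0], -1],
    [[0, 0, 0.08], [0, 0, 0], -1],
    [[0, 0, 0.08], [0, 0, 0], -1],
    [[0, 0, 0.08], [0, 0, 0], -1],
    [[0, 0, 0.06], [0, 0, 0], -1]
  ]
}}

```text
time: 20.02
ee_pos: [0.5395, -0.013, 0.1821]
orientation: [-0.0, 0.045, 0.999, 0.0]
force: [-0.5, 0.6, -0.8]
grip_width: 0.0035
finger_force: 39.4
```

Emit:
{"fn": "send_rows", "kwargs": {
  "motion": [
    [[0, 0, 0.03], [0, 0, 0], -1],
    [[0, 0, 0.03], [0, 0, 0], -1],
    [[0, 0, 0.03], [0, 0, 0], -1],
    [[0, 0, 0], [0, 0, 0], -1],
    [[0, 0, 0], [0, 0, 0], -1]
  ]
}}

```text
time: 20.43
ee_pos: [0.5402, -0.0131, 0.1813]
orientation: [0.001, 0.045, 0.999, -0.0]
force: [-4.5, 1.1, 14.8]
grip_width: 0.0036
finger_force: 42.0
```

Blue is home on the cleat. Release it and retreat upward.

Emit:
{"fn": "send_rows", "kwargs": {
  "motion": [
    [[0, 0, -0.06], [0, 0, 0], -1],
    [[0, 0, 0], [0, 0, 0], -0.3],
    [[0, 0, 0], [0, 0, 0], -0.3],
    [[0, 0, 0], [0, 0, 0], -0.3],
    [[0, 0, 0], [0, 0, 0], -0.3]
  ]
}}

```text
time: 20.85
ee_pos: [0.5395, -0.013, 0.1811]
orientation: [-0.0, 0.045, 0.999, -0.0]
force: [-0.3, 0.2, 1.0]
grip_width: 0.0298
finger_force: 0.0
```

Emit:
{"fn": "send_rows", "kwargs": {
  "motion": [
    [[0, 0, -0.3], [0, 0, 0], -0.3],
    [[0, 0, -0.5], [0, 0, 0], -0.3],
    [[0, 0, -0.7], [0, 0, 0], -0.3],
    [[0, 0, -0.7], [0, 0, 0], -0.3],
    [[0, 0, -0.4], [0, 0, 0], -0.3]
  ]
}}

```text
time: 21.27
ee_pos: [0.5401, -0.0132, 0.2895]
orientation: [0.002, 0.045, 0.999, -0.0]
force: [0.4, -0.0, 0.5]
grip_width: 0.0298
finger_force: 0.0
```

Emit:
{"fn": "send_rows", "kwargs": {
  "motion": [
    [[0, -0.6, 0], [0, 0, 0], -0.3],
    [[0, -0.9, 0], [0, 0, 0], -0.3],
    [[0, -0.9, 0], [0, 0, 0], -0.3],
    [[0, -0.6, 0], [0, 0, 0], -0.3],
    [[0, 0, 0], [0, 0, 0], -0.3]
  ]
}}

```text
time: 21.68
ee_pos: [0.5284, -0.1366, 0.2859]
orientation: [0.0, 0.047, 0.999, -0.001]
force: [-0.4, -0.5, -0.2]
grip_width: 0.0298
finger_force: 0.0
```

```bash
python3 - <<'E'
from h import *
st()
for n in ('top','scene'):
    c=cam(n);P=cloud(c);im=c['image'].astype(int);r,g,b=im[...,0],im[...,1],im[...,2]
    for k,m,x in (('red',(r>100)&(g<60)&(b<60),[.570,.3295]),('blue',(b>80)&(r<80)&(b>1.5*r),[.54,-.013])):
        q=P[m&(np.linalg.norm(P[...,:2]-x,axis=-1)<.04)&(P[...,2]>.15)]
        if len(q): print(n,k,len(q),q.min(0).round(4),q.max(0).round(4))
        for lo in (.15,.17,.185):
            s=q[(q[:,2]>lo)&(q[:,2]<lo+.01)]
            if len(s)>5: print('  ',lo,s.mean(0).round(4))
cv2.imwrite('pics/s4.png',c['image'][:,:,::-1])
E
```

```text
t 21.68 pos [ 0.5284 -0.1366  0.2859] yaw 174.64 z [-0.     -0.0014 -1.    ] F [-0.4 -0.5 -0.2] w 0.0298 ff 0.0 j [-0.49 -0.05  0.    1.63 -0.   -0.4 ]
top red 47 [0.5556 0.3235 0.1909] [0.5815 0.3345 0.2062]
top blue 44 [ 0.5127 -0.0278  0.1974] [ 0.5514 -0.0119  1.1079]
scene red 180 [0.556  0.3189 0.1503] [0.5869 0.3344 0.2028]
   0.15 [0.5714 0.3243 0.1552]
   0.17 [0.5715 0.3244 0.175 ]
   0.185 [0.5699 0.3246 0.1902]
scene blue 214 [ 0.5251 -0.0217  0.1501] [ 0.5531 -0.0117  0.2021]
   0.15 [ 0.5388 -0.0161  0.1549]
   0.17 [ 0.5398 -0.0164  0.175 ]
   0.185 [ 0.5393 -0.0165  0.1903]
```

View pics/s4.png

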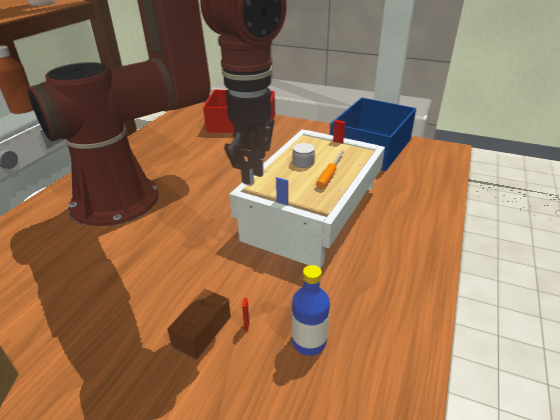

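Both packers stand upright with tops at z≈0.202: red at (338,130) and blue at (282,190). The tin, screwdriver and bottle are untouched.

```bash
python3 -c "
from rig import job; print(job.hand_in())"
```

```text
the job is handed in; nothing more can be done
None
```

I handed the job in with both packers home, upright and released: red in the left gap, because it jammed about 16 mm down in the glue-choked right one, and blue in the right. The tin, screwdriver and bottle look unmoved in the last picture, and hand-in returned no verdict.

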